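# Seat a clamped cartridge on its parallels

## Task

The black cartridge clamped in the small vise sits high and crooked above its two steel parallels. With shut fingers, firmly but without blows, tap or press it down over each parallel until it is seated hard on both and, with the hand off it, neither parallel slides any more. Then check by gently pushing on an end of the parallel nearer the robot, and after that on an end of the farther one; leave both in place under the cartridge and do not disturb the other things on the bench.

Things in the scene. Friction and masses are not known exactly. Their poses are not given: they have to be found in the camera images.
- vise: steel bench vise, fixed. Sizes in mm. Origin: centre of its underside on the bench; z up, x across the jaws (away from the robot), y along the jaws; yawed up to 0.4 rad. Bed 170 (x) by 90 (y), its top 35 high; two jaws 30 thick, 80 long, inner faces at x = -29 and +29, tops 73 high. On the robot's side a screw with a cross handle reaches x = -116, 60 high
- cartridge_top (a point): centre of the top face of the black cartridge (56 along vise x, 100 along y, 30 high, white label strip) held between the jaws; axes as the vise's when level. Starts 3.5 to 7 mm too high and rocked up to 0.05 rad about y. Its foot strips meet the parallels when the top is 85 mm above the bench; seated hard it lies about 1 mm lower. Its shell cracks above 45 N of push
- parallel_near_mid (a point): centre of the parallel nearer the robot: loose steel bar 8 (x) by 150 (y) by 20 mm high, standing on the vise bed under the cartridge at vise x = -22 mm; y along it. Its ends project about 25 mm beyond the cartridge and 30 mm beyond the bed, 35 to 55 mm above the bench
- parallel_near: the same bar; origin at the centre of its underside. Pushed on an end it slides along its length: loose at about 1 N; gripped it stands a push of some 3 N. More than 25 N would mar it
- parallel_far_mid (a point): centre of the other, equal parallel, at vise x = +22 mm (farther from the robot)
- parallel_far: the same bar; origin at the centre of its underside
- cartridge: the same cartridge; origin under its centre. Two rubber foot strips below (x = -22 and +22 mm) give 1 mm per 10 N. Jaw friction lets it only slide up and down and rock about y; it stays where it is left and yields at 12 to 20 N over a parallel (over the middle, levelling takes over 30 N). A push to 20-25 N over each parallel, then the first again, leaves both gripped
- spare_cartridge0: bystander: like cartridge lying on the bench, origin under its centre
- spare_cartridge1: bystander: like cartridge lying on the bench, origin under its centre
- tape_roll0: bystander: paper tape roll, 72 across, 25 mm high, origin under its centre
- tape_roll1: bystander: paper tape roll, 84 across, 25 mm high, origin under its centre
- glue_bottle: bystander: small white bottle, 36 across, 90 mm high, origin under its centre
- spare_parallel: bystander: third parallel lying on the bench beside the vise, 8 by 150 by 20 mm, origin under its centre
- screwdriver: bystander: screwdriver on the bench to the robot's left, about 200 mm long, origin on it

How it is judged (in metres and radians):
On the way, in this order (a step that is already met when the one before it is completed fails the run):
1. the cartridge is seated: with the fingers off it, it grips both parallels with more than 3 N (contact force between cartridge and parallel_near above 3 N and contact force between cartridge and parallel_far above 3 N and contact force between cartridge and the fingers below 0.3 N), for 0.2 s.
2. the near parallel, gripped, is tried with a push of more than 1.2 N (contact force between parallel_near and the fingers above 1.2 N and contact force between cartridge and parallel_near above 2 N), for 0.04 s.
3. then the far parallel, gripped, is tried with a push of more than 1.2 N (contact force between parallel_far and the fingers above 1.2 N and contact force between cartridge and parallel_far above 2 N), for 0.04 s.
At the end, for the whole second after the job is handed in: the cartridge, untouched, rests on both parallels with more than 3 N on each, level within 0.03 rad, and both parallels lie within 15 mm of where they started (all of step 1 and angle between cartridge's own z axis and vertical below 0.03 rad and distance of each of parallel_near, parallel_far from where it was at the start of the episode below 0.015 m).
It fails at once if the cartridge is pushed with more than 45 N (contact force between cartridge and the fingers above 45 N).
It fails at once if a parallel is pushed or pinched with more than 25 N (contact force between any of parallel_near, parallel_far and the fingers above 25 N).
It fails at once if another thing on the bench is shifted by more than 30 mm (distance of any of spare_cartridge0, spare_cartridge1, tape_roll0, tape_roll1, glue_bottle, spare_parallel, screwdriver from where it was at the start of the episode above 0.03 m).
It also fails if it takes over 67 s, if anything falls off the work surface, if the arm or the gripper's body presses on something with over 40 N, if the wrist force passes 120 N, or if a joint passes its speed limit or range.

## Robot

A 6-joint arm with a two-finger parallel gripper is mounted at the origin on the work surface. World frame = base frame: x ahead of the robot, y to its left, z up, the work surface at z = 0. Lengths are in m, angles in degrees, forces in N, time in s.
With the tool pointing down it reaches from about 0.25 to 0.85 m from the base axis. Payload 12.5 kg.
Tool frame: the origin (TCP) lies at the very end of the fingers, on their centre line; the grasp point (between the pads) lies 19 mm behind it; z points along the fingers, y is the line along which they close (so a half turn about z gives the same grasp; the last joint's range is limited). The gripper opens to 93 mm and grips with 3 to 60 N. Pads are 15 mm wide; open, the fingers measure 128 mm over their backs; the gripper's body (75 mm by 188 mm) begins 65 mm behind the grasp point.
Start: joints at [69.637, 20.094, 94.641, -0, 65.266, -4.847], TCP at [0.147, 0.53, 0.219] pointing down, gripper open.
Joint ranges: [-157.81, 157.81], [-45, 120.19], [0.68, 151.7], [-89.99, 269.99], [4.06, 180], [-164.3, 164.3]. Speed limits (degrees/s): [127.2, 127.2, 159.86, 180, 180, 180].

## Interface

Orientations are given as [roll, pitch, yaw] about the fixed x, y, z axes, in that order (R = Rz(yaw) Ry(pitch) Rx(roll)).
In Python, from cell import get_obs, capture, job_done gives the robot as it stands.
- The arm moves only by the tool servo_tool, never from a script. Its argument "targets" is a list of rows, each an object of numbers: "x", "y", "z": the shift along the world's x, y, z in cm; "wx", "wy", "wz": the turn, a rotation vector about the world's x, y, z in degrees; "gripper": the closure, from 0 (fully open) to 1 (shut). A call has 1 to 12 rows; each row is the pose to reach, as a shift and turn from the pose commanded when the call began; what a row does not reach only later rows make up. A row lasts 1/10 s, in which the tool goes at most 50 mm and 8.59 degrees, less where a joint would pass 70% of its speed; a pose out of reach is approached as far as the arm can. A call with a gripper value outside its range is refused whole. The fingers move at their own pace and stop on an object; the grip force is fixed at half the most. Time passes only in rows, so rows that repeat a pose let the fingers close. It gives the time, the measured TCP pose, the force, the opening and the grip force at its end, in the units of the state.
- get_obs(): the state, without advancing time (a new reading comes with each control period).
- capture(name): name is "side" or "top" or "wrist"; returns a dict with "pixels" (480x640x3 uint8, red, green, blue), "camera_matrix" (3x3 intrinsics, pixels), "position" and "attitude" of the camera in the world. Camera axes: x right, y down, z forward; pixel columns grow to the right and rows downward; lengths in m; the calibration is good to about 2 mm. A picture is of the moment at which its call begins. There is no depth.
- job_done(): hands the job in; it is judged then, once.
The state is a dict: "time_s": time; "joint_positions": joint angles; "qvel": joint speeds; "joint_torque": joint torques, N m; "tool_pos": TCP position; "eef_rot": TCP orientation; "force": force on the tool from outside, world axes, zero at the start; "ft_torque": the same for the moment, N m; "width": opening from 0.0 (shut) to 1.0 (fully open); "finger_force": force on a finger pad.
Only numpy, scipy, OpenCV 4.12 (cv2) and the standard library are available. Lean on these libraries where they do the work, as an engineer would, in place of code of your own. Each camera call takes 0.05 s, during which the arm holds its last target. There are 200 camera calls.

## Working session

There is one attempt and no reset: what is moved stays moved. The work goes in short steps, Python scripts to look and compute and a tool call to move; the robot and the scene stay as the last step left them, time stands still between calls to the robot, and variables do not carry over. Pictures are saved under pics/ and viewed, at most 10 in all, crops included, and the job is handed in when it is done.

Besides the shell and the picture viewer there is one more tool, called after "Emit:" as a command line: name --argument value ..., lists and objects as JSON in quotes. servo_tool: Moves the arm, as the interface text tells. Its arguments: {"type":"object","properties":{"targets":{"type":"array"}},"required":["targets"]}

```bash
mkdir -p pics; cat > h.py <<'E'
import numpy as np, cv2, pickle
from cell import get_obs, capture, job_done
from scipy.spatial.transform import Rotation as R
def snap(n,f):
    c=capture(n); cv2.imwrite(f'pics/{f}.png',c['pixels'][:,:,::-1]); pickle.dump(c,open(f'{f}.pkl','wb')); return c
def rot(c):
    a=np.array(c['attitude'],float)
    if a.shape==(3,3): return a
    return R.from_quat(a).as_matrix() if a.size==4 else R.from_euler('xyz',a,degrees=True).as_matrix()
def px(c,u,v,z):
    d=rot(c)@np.linalg.inv(c['camera_matrix'])@[u,v,1]; p=np.array(c['position']); return p+d*(z-p[2])/d[2]
def proj(c,P):
    q=np.array(c['camera_matrix'])@(rot(c).T@(np.array(P)-c['position'])); return q[:2]/q[2]
E
python3 - <<'E'
from h import *
for n in('top','side'):
    c=snap(n,n+'0'); print(n,c['position'],c['attitude'],c['camera_matrix'])
print(get_obs())
E
```

```text
top [0.47546119 0.12313508 1.50267068] [-176.31261361    1.21759164  -91.56530258] [[603.17112373   0.         313.40896822]
 [  0.         603.17112373 244.63181494]
 [  0.           0.           1.        ]]
side [ 0.13118477 -0.42732183  0.88122312] [-138.89856626    0.81193965  -39.99454909] [[526.86729331   0.         319.9256768 ]
 [  0.         526.86729331 240.36989124]
 [  0.           0.           1.        ]]
{'time_s': 0.1, 'joint_positions': array([ 6.96369867e+01,  2.01207763e+01,  9.46697615e+01, -6.22808645e-04,
        6.52631588e+01, -4.84809541e+00]), 'qvel': array([-0.021753  , -0.15825508, -0.04305757, -0.00905002, -0.01994095,
       -0.01537298]), 'joint_torque': array([ 6.60931400e-04, -4.98028421e+01, -2.85705078e+01,  6.99799717e-02,
        2.39406066e-02,  6.07229765e-06]), 'tool_pos': array([0.14701117, 0.52970906, 0.21818315]), 'eef_rot': array([-1.79946448e+02, -3.97473714e-03,  1.64485341e+02]), 'force': array([0.49071353, 0.48251265, 0.74447435]), 'ft_torque': array([-0.00737141,  0.02255508,  0.01121534]), 'finger_force': 0.0, 'width': 1.00220274205677}
```

View pics/top0.png

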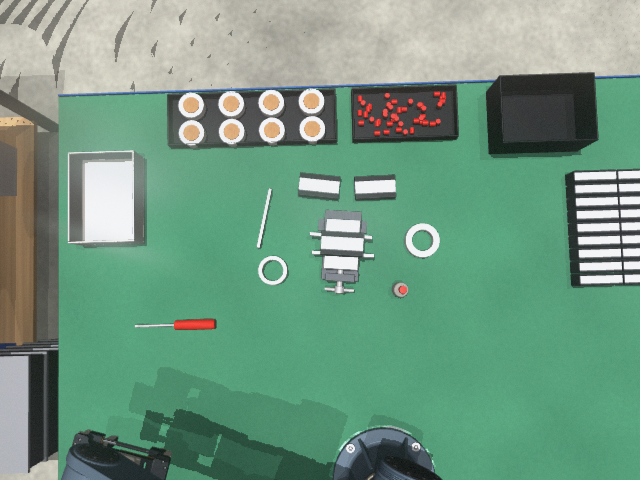

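View pics/side0.png

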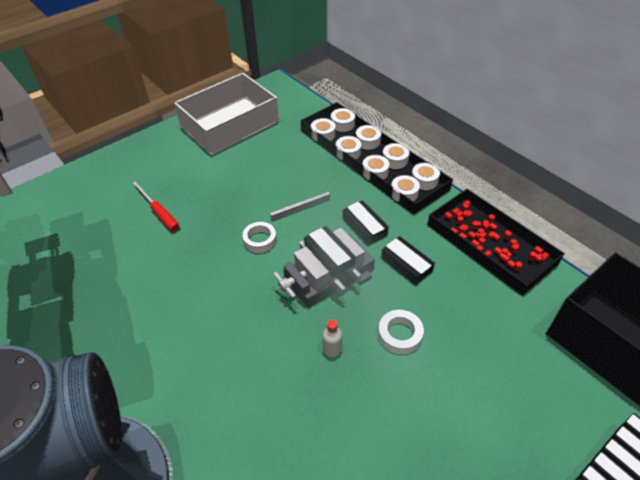

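The vise is at about (342,245) in the top picture, with the cartridge label across it. The parallels' ends stick out at columns ~312 and ~373. I'll enlarge that area.

```bash
python3 - <<'E'
from h import *
c=pickle.load(open('top0.pkl','rb')); im=c['pixels'][195:305,285:415,::-1]
cv2.imwrite('pics/crop.png',cv2.resize(im,None,fx=5,fy=5,interpolation=cv2.INTER_CUBIC))
E
```

```text
(no output)
```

View pics/crop.png

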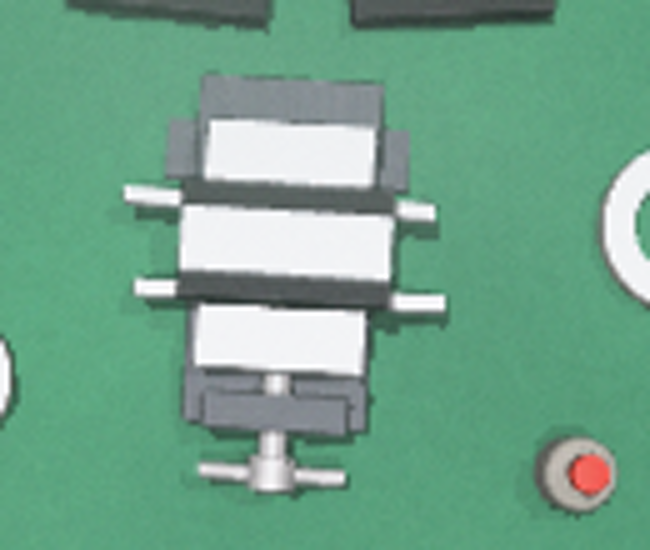

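The cartridge top's centre is at crop (287,244). The parallel ends are at crop (124,192) and (436,212) for the far bar, and (134,287) and (446,303) for the near one.

```bash
python3 - <<'E'
from h import *
c=pickle.load(open('top0.pkl','rb'))
def q(u,v,z): return px(c,285+(u-2)/5,195+(v-2)/5,z)
C=q(287,244,.090);print('C',C)
fl,fr,nl,nr=[q(*a,.055) for a in((124,192),(436,212),(134,287),(446,303))]
for n,p in zip(('fl','fr','nl','nr'),(fl,fr,nl,nr)):print(n,p)
for a,b in((fr,fl),(nr,nl),(q(392,283,.09),q(180,270,.09)),(q(365,375,.073),q(193,365,.073)),(q(382,85,.073),q(202,74,.073))):
    d=b-a; print('len',np.hypot(*d[:2]),'yaw',np.degrees(np.arctan2(-d[0],d[1])))
print('mid',(fl+fr+nl+nr)/4, 'bottle',q(590,475,.09))
E
```

```text
C [0.56827899 0.08353741 0.09      ]
fl [0.59792984 0.16023221 0.055     ]
fr [0.58392694 0.0105757  0.055     ]
nl [0.55198063 0.15665687 0.055     ]
nr [0.54004635 0.0072583  0.055     ]
len 0.15031017919236206 yaw -5.345426868048168
len 0.1498744844019646 yaw -4.567212333914431
len 0.09947605656640536 yaw -5.150520430232728
len 0.08150573594099207 yaw -4.923960500948249
len 0.08583748258676319 yaw -5.233276284598037
mid [0.56847094 0.08368077 0.055     ] bottle [ 0.45644295 -0.05415361  0.09      ]
```

Emit:
servo_tool --targets '[{"x":4,"y":-4.4,"z":0,"wz":2,"gripper":1},{"x":8,"y":-8,"z":0,"wz":5,"gripper":1},{"x":12,"y":-12,"z":0,"wz":8,"gripper":1},{"x":15,"y":-16,"z":0,"wz":10.4,"gripper":1},{"x":18,"y":-19.5,"z":0,"wz":10.4,"gripper":1},{"x":21,"y":-23,"z":0,"wz":10.4,"gripper":1},{"x":24,"y":-26.5,"z":0,"wz":10.4,"gripper":1},{"x":27,"y":-30,"z":0,"wz":10.4,"gripper":1},{"x":30,"y":-33.5,"z":0,"wz":10.4,"gripper":1},{"x":33,"y":-37,"z":0,"wz":10.4,"gripper":1},{"x":36,"y":-40,"z":0,"wz":10.4,"gripper":1},{"x":38,"y":-42.5,"z":0,"wz":10.4,"gripper":1}]'

```text
schema error: expected keys x, y, z, wx, wy, wz, gripper
```

Emit:
servo_tool --targets '[{"x":1,"y":-1,"z":-2,"gripper":1},{"x":2,"y":-2,"z":-5,"gripper":1},{"x":2,"y":-2,"z":-7,"gripper":1},{"x":2,"y":-2,"z":-8,"gripper":1},{"x":2,"y":-2,"z":-8,"gripper":1}]'

```text
schema error: expected keys x, y, z, wx, wy, wz, gripper
```

```bash
python3 - <<'E'
from h import *
c=snap('side','s1');o=get_obs();print(o['tool_pos'],o['eef_rot'],o['force'],o['width'])
cv2.imwrite('pics/s1c.png',cv2.resize(c['pixels'][200:320,250:410,::-1],None,fx=5,fy=5,interpolation=cv2.INTER_CUBIC))
print(proj(c,o['tool_pos']))
E
```

```text
[0.1470307  0.52973438 0.21825546] [-1.79952361e+02 -2.77826997e-03  1.64484138e+02] [0.398512   0.75020998 0.23960619] 0.9983899032017683
[  5.54294003 177.45550601]
```

View pics/s1c.png

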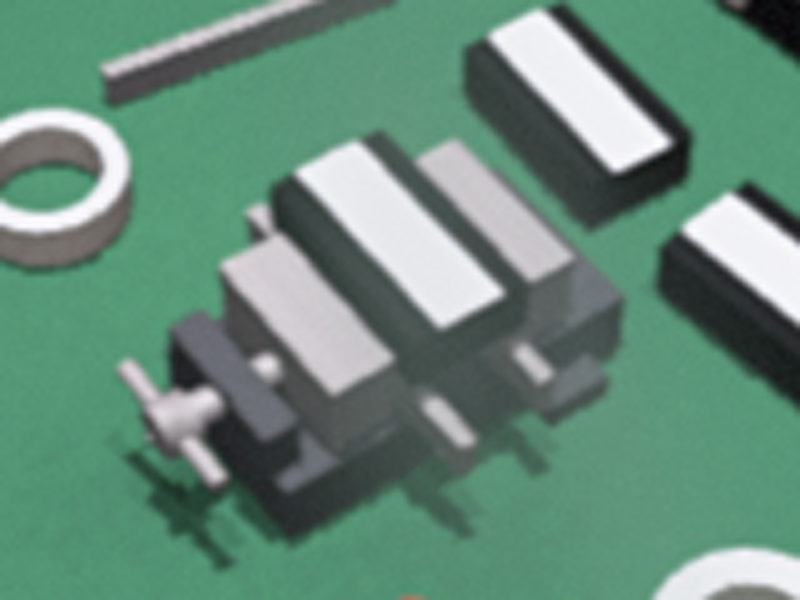

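The moves were refused because every row needs all the keys, so the arm hasn't moved. This enlarged side view shows the cartridge standing above the jaws. The right ends of the parallels are at crop (450,420) for the near one and (535,365) for the far one. I'll resend with all keys.

Emit:
servo_tool --targets '[{"x":4,"y":-4,"z":0,"wx":0,"wy":0,"wz":2,"gripper":1},{"x":7.5,"y":-7.5,"z":0,"wx":0,"wy":0,"wz":5,"gripper":1},{"x":11,"y":-11,"z":0,"wx":0,"wy":0,"wz":8,"gripper":1},{"x":14.5,"y":-15,"z":0,"wx":0,"wy":0,"wz":10.4,"gripper":1},{"x":18,"y":-19,"z":0,"wx":0,"wy":0,"wz":10.4,"gripper":1},{"x":21,"y":-22.5,"z":0,"wx":0,"wy":0,"wz":10.4,"gripper":1},{"x":24,"y":-26,"z":0,"wx":0,"wy":0,"wz":10.4,"gripper":1},{"x":27,"y":-30,"z":0,"wx":0,"wy":0,"wz":10.4,"gripper":1},{"x":30,"y":-33.5,"z":0,"wx":0,"wy":0,"wz":10.4,"gripper":1},{"x":33,"y":-37,"z":0,"wx":0,"wy":0,"wz":10.4,"gripper":1},{"x":36,"y":-40,"z":0,"wx":0,"wy":0,"wz":10.4,"gripper":1},{"x":38,"y":-42.5,"z":0,"wx":0,"wy":0,"wz":10.4,"gripper":1}]'

```text
time_s: 1.35
tool_pos: [0.5285, 0.1029, 0.2184]
eef_rot: [-180.0, 0.0, 174.8]
force: [0.2, -0.4, 0.2]
width: 0.029
finger_force: 0.0
```

Emit:
servo_tool --targets '[{"x":1,"y":-1,"z":-2,"wx":0,"wy":0,"wz":0,"gripper":1},{"x":2,"y":-2,"z":-5,"wx":0,"wy":0,"wz":0,"gripper":1},{"x":2,"y":-2,"z":-8,"wx":0,"wy":0,"wz":0,"gripper":1},{"x":2,"y":-2,"z":-9,"wx":0,"wy":0,"wz":0,"gripper":1},{"x":2,"y":-2,"z":-9,"wx":0,"wy":0,"wz":0,"gripper":1},{"x":2,"y":-2,"z":-9,"wx":0,"wy":0,"wz":0,"gripper":1}]'

```text
time_s: 1.95
tool_pos: [0.5476, 0.0852, 0.1298]
eef_rot: [180.0, 0.1, 174.9]
force: [-0.4, -0.3, 0.4]
width: 0.004
finger_force: 0.0
```

```bash
python3 - <<'E'
from h import *
c=snap('side','s2');o=get_obs();print(o['tool_pos'],o['eef_rot'],o['force'],o['width'])
cv2.imwrite('pics/s2c.png',cv2.resize(c['pixels'][180:300,250:410,::-1],None,fx=5,fy=5,interpolation=cv2.INTER_CUBIC))
E
```

```text
[0.54773887 0.08527032 0.13010516] [1.79982255e+02 1.14960412e-01 1.74911985e+02] [ 0.22163864 -0.3894068   0.09896158] 0.007579688256482718
```

View pics/s2c.png

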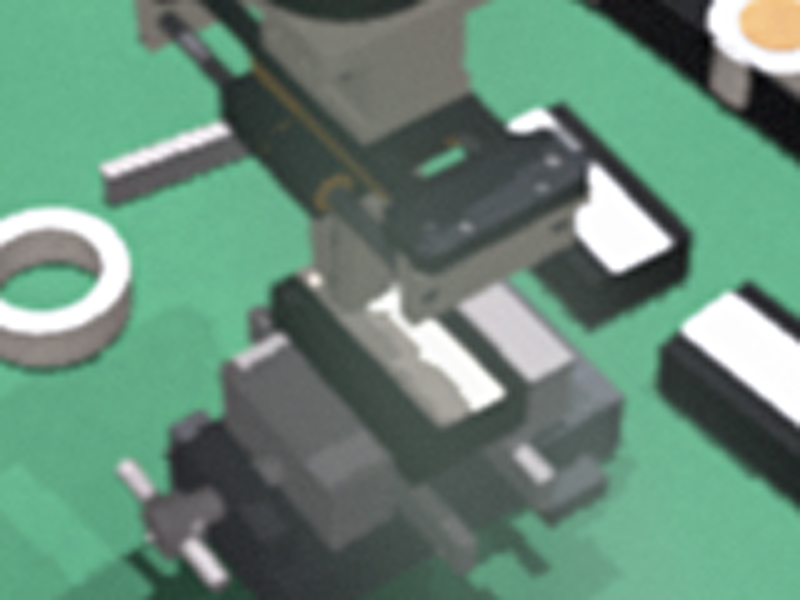

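The shut fingers stand over the near half of the cartridge, with the tip at about crop (365,300) and nothing in the way. Going down.

Emit:
servo_tool --targets '[{"x":0,"y":0,"z":-1.5,"wx":0,"wy":0,"wz":0,"gripper":1},{"x":0,"y":0,"z":-2.8,"wx":0,"wy":0,"wz":0,"gripper":1},{"x":0,"y":0,"z":-3.3,"wx":0,"wy":0,"wz":0,"gripper":1},{"x":0,"y":0,"z":-3.5,"wx":0,"wy":0,"wz":0,"gripper":1},{"x":0,"y":0,"z":-3.6,"wx":0,"wy":0,"wz":0,"gripper":1},{"x":0,"y":0,"z":-3.7,"wx":0,"wy":0,"wz":0,"gripper":1},{"x":0,"y":0,"z":-3.8,"wx":0,"wy":0,"wz":0,"gripper":1}]'

```text
time_s: 2.7
tool_pos: [0.5473, 0.085, 0.0909]
eef_rot: [180.0, 0.0, 174.9]
force: [-0.1, 0.5, 5.5]
width: 0.003
finger_force: 3.1
```

Emit:
servo_tool --targets '[{"x":0,"y":0,"z":-0.1,"wx":0,"wy":0,"wz":0,"gripper":1},{"x":0,"y":0,"z":-0.15,"wx":0,"wy":0,"wz":0,"gripper":1}]'

```text
time_s: 2.9
tool_pos: [0.5474, 0.085, 0.09]
eef_rot: [180.0, 0.0, 174.9]
force: [-3.0, 0.2, 8.9]
width: 0.009
finger_force: 4.6
```

Emit:
servo_tool --targets '[{"x":0,"y":0,"z":-0.07,"wx":0,"wy":0,"wz":0,"gripper":1},{"x":0,"y":0,"z":-0.14,"wx":0,"wy":0,"wz":0,"gripper":1},{"x":0,"y":0,"z":-0.2,"wx":0,"wy":0,"wz":0,"gripper":1}]'

```text
time_s: 3.2
tool_pos: [0.5474, 0.085, 0.0881]
eef_rot: [180.0, 0.0, 174.9]
force: [-3.4, -0.0, 8.4]
width: 0.003
finger_force: 4.6
```

Emit:
servo_tool --targets '[{"x":0,"y":0,"z":-0.07,"wx":0,"wy":0,"wz":0,"gripper":1},{"x":0,"y":0,"z":-0.14,"wx":0,"wy":0,"wz":0,"gripper":1},{"x":0,"y":0,"z":-0.2,"wx":0,"wy":0,"wz":0,"gripper":1}]'

```text
time_s: 3.5
tool_pos: [0.5474, 0.085, 0.0861]
eef_rot: [180.0, 0.0, 174.9]
force: [-2.9, -0.9, 9.4]
width: 0.003
finger_force: 4.7
```

Emit:
servo_tool --targets '[{"x":0,"y":0,"z":-0.05,"wx":0,"wy":0,"wz":0,"gripper":1},{"x":0,"y":0,"z":-0.1,"wx":0,"wy":0,"wz":0,"gripper":1}]'

```text
time_s: 3.7
tool_pos: [0.5474, 0.085, 0.0854]
eef_rot: [180.0, 0.1, 174.9]
force: [-4.6, -0.5, 15.8]
width: 0.006
finger_force: 7.6
```

Emit:
servo_tool --targets '[{"x":0,"y":0,"z":-0.03,"wx":0,"wy":0,"wz":0,"gripper":1},{"x":0,"y":0,"z":-0.06,"wx":0,"wy":0,"wz":0,"gripper":1}]'

```text
time_s: 3.9
tool_pos: [0.5474, 0.085, 0.0851]
eef_rot: [180.0, 0.1, 174.9]
force: [-6.5, -1.0, 18.8]
width: 0.008
finger_force: 9.4
```

Emit:
servo_tool --targets '[{"x":0,"y":0,"z":-0.03,"wx":0,"wy":0,"wz":0,"gripper":1},{"x":0,"y":0,"z":-0.05,"wx":0,"wy":0,"wz":0,"gripper":1},{"x":0,"y":0,"z":-0.05,"wx":0,"wy":0,"wz":0,"gripper":1}]'

```text
time_s: 4.2
tool_pos: [0.5474, 0.085, 0.0849]
eef_rot: [180.0, 0.1, 174.9]
force: [-7.7, -1.2, 21.7]
width: 0.005
finger_force: 10.3
```

Emit:
servo_tool --targets '[{"x":0,"y":0,"z":0.3,"wx":0,"wy":0,"wz":0,"gripper":1},{"x":0,"y":0,"z":1.5,"wx":0,"wy":0,"wz":0,"gripper":1},{"x":1.5,"y":-0.1,"z":2.2,"wx":0,"wy":0,"wz":0,"gripper":1},{"x":4.2,"y":-0.35,"z":2.2,"wx":0,"wy":0,"wz":0,"gripper":1},{"x":4.2,"y":-0.35,"z":2.0,"wx":0,"wy":0,"wz":0,"gripper":1},{"x":4.2,"y":-0.35,"z":1.5,"wx":0,"wy":0,"wz":0,"gripper":1},{"x":4.2,"y":-0.35,"z":1.3,"wx":0,"wy":0,"wz":0,"gripper":1},{"x":4.2,"y":-0.35,"z":1.2,"wx":0,"wy":0,"wz":0,"gripper":1}]'

```text
time_s: 5.0
tool_pos: [0.5882, 0.0815, 0.0946]
eef_rot: [-180.0, -0.1, 174.9]
force: [0.1, 0.1, 0.2]
width: 0.006
finger_force: 0.0
```

Emit:
servo_tool --targets '[{"x":0,"y":0,"z":-0.1,"wx":0,"wy":0,"wz":0,"gripper":1},{"x":0,"y":0,"z":-0.2,"wx":0,"wy":0,"wz":0,"gripper":1},{"x":0,"y":0,"z":-0.3,"wx":0,"wy":0,"wz":0,"gripper":1}]'

```text
time_s: 5.3
tool_pos: [0.589, 0.0815, 0.0921]
eef_rot: [-180.0, 0.0, 174.9]
force: [-0.1, 0.3, 0.7]
width: 0.004
finger_force: 0.0
```

Emit:
servo_tool --targets '[{"x":0,"y":0,"z":-0.1,"wx":0,"wy":0,"wz":0,"gripper":1},{"x":0,"y":0,"z":-0.18,"wx":0,"wy":0,"wz":0,"gripper":1},{"x":0,"y":0,"z":-0.25,"wx":0,"wy":0,"wz":0,"gripper":1}]'

```text
time_s: 5.6
tool_pos: [0.5891, 0.0814, 0.0895]
eef_rot: [-180.0, 0.0, 174.9]
force: [0.1, 0.5, 0.4]
width: 0.005
finger_force: 0.0
```

Emit:
servo_tool --targets '[{"x":0,"y":0,"z":-0.07,"wx":0,"wy":0,"wz":0,"gripper":1},{"x":0,"y":0,"z":-0.14,"wx":0,"wy":0,"wz":0,"gripper":1},{"x":0,"y":0,"z":-0.2,"wx":0,"wy":0,"wz":0,"gripper":1}]'

```text
time_s: 5.9
tool_pos: [0.5891, 0.0814, 0.0875]
eef_rot: [-180.0, -0.0, 174.9]
force: [0.1, -0.3, -0.0]
width: 0.007
finger_force: 0.0
```

Emit:
servo_tool --targets '[{"x":0,"y":0,"z":-0.06,"wx":0,"wy":0,"wz":0,"gripper":1},{"x":0,"y":0,"z":-0.12,"wx":0,"wy":0,"wz":0,"gripper":1}]'

```text
time_s: 6.1
tool_pos: [0.5891, 0.0815, 0.0863]
eef_rot: [-180.0, 0.0, 174.9]
force: [0.7, 1.0, 0.5]
width: 0.003
finger_force: 0.0
```

Emit:
servo_tool --targets '[{"x":0,"y":0,"z":-0.05,"wx":0,"wy":0,"wz":0,"gripper":1},{"x":0,"y":0,"z":-0.1,"wx":0,"wy":0,"wz":0,"gripper":1}]'

```text
time_s: 6.3
tool_pos: [0.5891, 0.0815, 0.0853]
eef_rot: [180.0, -0.0, 174.9]
force: [-0.6, 0.2, 0.3]
width: 0.003
finger_force: 0.0
```

Emit:
servo_tool --targets '[{"x":0,"y":0,"z":-0.04,"wx":0,"wy":0,"wz":0,"gripper":1},{"x":0,"y":0,"z":-0.08,"wx":0,"wy":0,"wz":0,"gripper":1}]'

```text
time_s: 6.5
tool_pos: [0.5891, 0.0815, 0.0845]
eef_rot: [180.0, 0.0, 174.9]
force: [-0.2, 0.5, 1.9]
width: 0.007
finger_force: 1.3
```

```bash
python3 - <<'E'
from h import *
c=snap('side','s3');o=get_obs();print(o['tool_pos'],o['eef_rot'],o['force'],o['width'])
cv2.imwrite('pics/s3c.png',cv2.resize(c['pixels'][180:300,250:410,::-1],None,fx=5,fy=5,interpolation=cv2.INTER_CUBIC))
E
```

```text
[0.58913681 0.08143936 0.08457314] [-1.79999030e+02  3.66792976e-03  1.74883924e+02] [-0.48478407 -0.38350069  0.37185769] 0.007116873988841975
```

View pics/s3c.png

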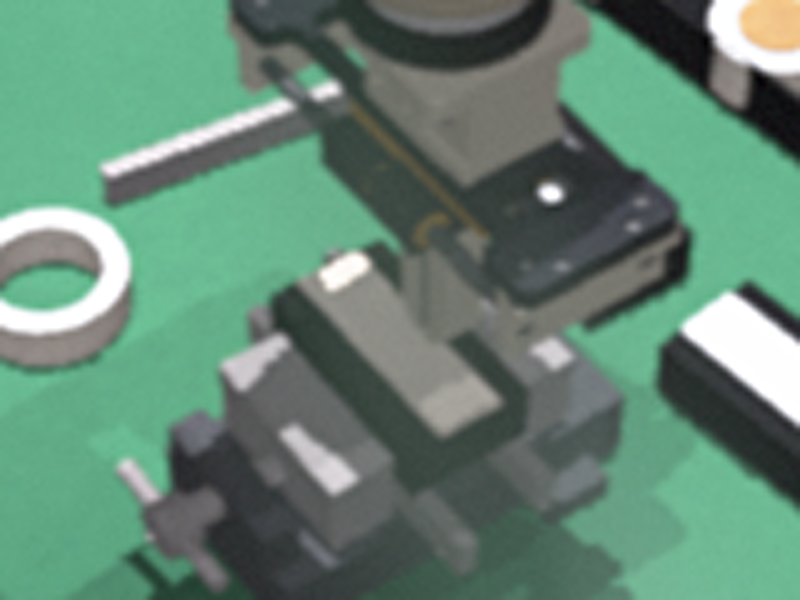

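The fingers are on the far half at about crop (450,325) and just touching. Pressing in small steps.

Emit:
servo_tool --targets '[{"x":0,"y":0,"z":-0.05,"wx":0,"wy":0,"wz":0,"gripper":1},{"x":0,"y":0,"z":-0.1,"wx":0,"wy":0,"wz":0,"gripper":1}]'

```text
time_s: 6.75
tool_pos: [0.5892, 0.0815, 0.0844]
eef_rot: [-180.0, 0.0, 174.9]
force: [-5.1, -0.7, 14.3]
width: 0.007
finger_force: 6.9
```

Emit:
servo_tool --targets '[{"x":0,"y":0,"z":-0.04,"wx":0,"wy":0,"wz":0,"gripper":1},{"x":0,"y":0,"z":-0.08,"wx":0,"wy":0,"wz":0,"gripper":1}]'

```text
time_s: 6.95
tool_pos: [0.5893, 0.0814, 0.0843]
eef_rot: [-180.0, 0.0, 174.9]
force: [-8.9, -0.4, 20.9]
width: 0.006
finger_force: 10.3
```

Emit:
servo_tool --targets '[{"x":0,"y":0,"z":-0.03,"wx":0,"wy":0,"wz":0,"gripper":1},{"x":0,"y":0,"z":-0.05,"wx":0,"wy":0,"wz":0,"gripper":1},{"x":0,"y":0,"z":-0.05,"wx":0,"wy":0,"wz":0,"gripper":1}]'

```text
time_s: 7.25
tool_pos: [0.5893, 0.0814, 0.0843]
eef_rot: [180.0, 0.0, 174.9]
force: [-9.4, -0.6, 22.1]
width: 0.005
finger_force: 10.8
```

Emit:
servo_tool --targets '[{"x":0,"y":0,"z":0.4,"wx":0,"wy":0,"wz":0,"gripper":1},{"x":0,"y":0,"z":1.2,"wx":0,"wy":0,"wz":0,"gripper":1},{"x":-2,"y":0.17,"z":1.5,"wx":0,"wy":0,"wz":0,"gripper":1},{"x":-4.2,"y":0.35,"z":1.5,"wx":0,"wy":0,"wz":0,"gripper":1},{"x":-4.2,"y":0.35,"z":1.2,"wx":0,"wy":0,"wz":0,"gripper":1},{"x":-4.2,"y":0.35,"z":0.9,"wx":0,"wy":0,"wz":0,"gripper":1},{"x":-4.2,"y":0.35,"z":0.7,"wx":0,"wy":0,"wz":0,"gripper":1},{"x":-4.2,"y":0.35,"z":0.6,"wx":0,"wy":0,"wz":0,"gripper":1},{"x":-4.2,"y":0.35,"z":0.5,"wx":0,"wy":0,"wz":0,"gripper":1}]'

```text
time_s: 8.15
tool_pos: [0.5475, 0.0849, 0.087]
eef_rot: [-180.0, -0.0, 174.9]
force: [-0.2, 0.9, 0.1]
width: 0.006
finger_force: 0.0
```

Emit:
servo_tool --targets '[{"x":0,"y":0,"z":-0.07,"wx":0,"wy":0,"wz":0,"gripper":1},{"x":0,"y":0,"z":-0.14,"wx":0,"wy":0,"wz":0,"gripper":1},{"x":0,"y":0,"z":-0.14,"wx":0,"wy":0,"wz":0,"gripper":1}]'

```text
time_s: 8.45
tool_pos: [0.5471, 0.0849, 0.0857]
eef_rot: [-180.0, -0.0, 174.9]
force: [-0.0, -0.8, -0.8]
width: 0.005
finger_force: 0.0
```

Emit:
servo_tool --targets '[{"x":0,"y":0,"z":-0.06,"wx":0,"wy":0,"wz":0,"gripper":1},{"x":0,"y":0,"z":-0.12,"wx":0,"wy":0,"wz":0,"gripper":1}]'

```text
time_s: 8.65
tool_pos: [0.5472, 0.085, 0.085]
eef_rot: [180.0, 0.0, 174.9]
force: [-3.1, -0.2, 10.5]
width: 0.004
finger_force: 5.1
```

Emit:
servo_tool --targets '[{"x":0,"y":0,"z":-0.05,"wx":0,"wy":0,"wz":0,"gripper":1},{"x":0,"y":0,"z":-0.1,"wx":0,"wy":0,"wz":0,"gripper":1}]'

```text
time_s: 8.85
tool_pos: [0.5473, 0.085, 0.0849]
eef_rot: [180.0, 0.0, 174.9]
force: [-7.2, -1.5, 20.8]
width: 0.007
finger_force: 10.1
```

Emit:
servo_tool --targets '[{"x":0,"y":0,"z":-0.04,"wx":0,"wy":0,"wz":0,"gripper":1},{"x":0,"y":0,"z":-0.07,"wx":0,"wy":0,"wz":0,"gripper":1},{"x":0,"y":0,"z":-0.07,"wx":0,"wy":0,"wz":0,"gripper":1}]'

```text
time_s: 9.15
tool_pos: [0.5472, 0.085, 0.0848]
eef_rot: [180.0, 0.0, 174.9]
force: [-7.8, -1.2, 21.7]
width: 0.005
finger_force: 11.1
```

Emit:
servo_tool --targets '[{"x":0,"y":0,"z":-0.05,"wx":0,"wy":0,"wz":0,"gripper":1},{"x":0,"y":0,"z":-0.08,"wx":0,"wy":0,"wz":0,"gripper":1},{"x":0,"y":0,"z":-0.08,"wx":0,"wy":0,"wz":0,"gripper":1}]'

```text
time_s: 9.45
tool_pos: [0.5471, 0.085, 0.0843]
eef_rot: [-180.0, 0.0, 174.9]
force: [-10.3, -0.8, 28.0]
width: 0.003
finger_force: 13.8
```

Emit:
servo_tool --targets '[{"x":0,"y":0,"z":0.4,"wx":0,"wy":0,"wz":0,"gripper":1},{"x":0,"y":0,"z":1.2,"wx":0,"wy":0,"wz":0,"gripper":1},{"x":2,"y":-0.17,"z":1.5,"wx":0,"wy":0,"wz":0,"gripper":1},{"x":4.2,"y":-0.35,"z":1.5,"wx":0,"wy":0,"wz":0,"gripper":1},{"x":4.2,"y":-0.35,"z":1.2,"wx":0,"wy":0,"wz":0,"gripper":1},{"x":4.2,"y":-0.35,"z":0.9,"wx":0,"wy":0,"wz":0,"gripper":1},{"x":4.2,"y":-0.35,"z":0.7,"wx":0,"wy":0,"wz":0,"gripper":1},{"x":4.2,"y":-0.35,"z":0.55,"wx":0,"wy":0,"wz":0,"gripper":1},{"x":4.2,"y":-0.35,"z":0.45,"wx":0,"wy":0,"wz":0,"gripper":1},{"x":4.2,"y":-0.35,"z":0.38,"wx":0,"wy":0,"wz":0,"gripper":1},{"x":4.2,"y":-0.35,"z":0.31,"wx":0,"wy":0,"wz":0,"gripper":1},{"x":4.2,"y":-0.35,"z":0.25,"wx":0,"wy":0,"wz":0,"gripper":1}]'

```text
time_s: 10.65
tool_pos: [0.5891, 0.0814, 0.0847]
eef_rot: [180.0, 0.0, 174.9]
force: [-0.8, -0.1, 0.8]
width: 0.003
finger_force: 0.0
```

Emit:
servo_tool --targets '[{"x":0,"y":0,"z":-0.05,"wx":0,"wy":0,"wz":0,"gripper":1},{"x":0,"y":0,"z":-0.1,"wx":0,"wy":0,"wz":0,"gripper":1},{"x":0,"y":0,"z":-0.15,"wx":0,"wy":0,"wz":0,"gripper":1}]'

```text
time_s: 10.95
tool_pos: [0.5892, 0.0815, 0.0844]
eef_rot: [180.0, 0.0, 174.9]
force: [-6.5, -0.2, 17.9]
width: 0.005
finger_force: 9.0
```

Emit:
servo_tool --targets '[{"x":0,"y":0,"z":-0.05,"wx":0,"wy":0,"wz":0,"gripper":1},{"x":0,"y":0,"z":-0.1,"wx":0,"wy":0,"wz":0,"gripper":1},{"x":0,"y":0,"z":-0.1,"wx":0,"wy":0,"wz":0,"gripper":1}]'

```text
time_s: 11.25
tool_pos: [0.5894, 0.0815, 0.0842]
eef_rot: [180.0, 0.1, 174.9]
force: [-8.4, -1.1, 21.3]
width: 0.004
finger_force: 10.7
```

Emit:
servo_tool --targets '[{"x":0,"y":0,"z":-0.03,"wx":0,"wy":0,"wz":0,"gripper":1},{"x":0,"y":0,"z":-0.05,"wx":0,"wy":0,"wz":0,"gripper":1},{"x":0,"y":0,"z":-0.05,"wx":0,"wy":0,"wz":0,"gripper":1}]'

```text
time_s: 11.55
tool_pos: [0.5895, 0.0814, 0.0841]
eef_rot: [180.0, 0.1, 174.9]
force: [-8.6, -1.5, 24.0]
width: 0.008
finger_force: 12.3
```

Emit:
servo_tool --targets '[{"x":0,"y":0,"z":-0.04,"wx":0,"wy":0,"wz":0,"gripper":1},{"x":0,"y":0,"z":-0.06,"wx":0,"wy":0,"wz":0,"gripper":1},{"x":0,"y":0,"z":-0.06,"wx":0,"wy":0,"wz":0,"gripper":1}]'

```text
time_s: 11.85
tool_pos: [0.5897, 0.0815, 0.0838]
eef_rot: [180.0, 0.1, 174.9]
force: [-10.3, -1.0, 27.4]
width: 0.007
finger_force: 13.7
```

Emit:
servo_tool --targets '[{"x":0,"y":0,"z":0.4,"wx":0,"wy":0,"wz":0,"gripper":1},{"x":0,"y":0,"z":1.2,"wx":0,"wy":0,"wz":0,"gripper":1},{"x":-2,"y":0.17,"z":1.5,"wx":0,"wy":0,"wz":0,"gripper":1},{"x":-4.2,"y":0.35,"z":1.5,"wx":0,"wy":0,"wz":0,"gripper":1},{"x":-4.2,"y":0.35,"z":1.2,"wx":0,"wy":0,"wz":0,"gripper":1},{"x":-4.2,"y":0.35,"z":0.9,"wx":0,"wy":0,"wz":0,"gripper":1},{"x":-4.2,"y":0.35,"z":0.7,"wx":0,"wy":0,"wz":0,"gripper":1},{"x":-4.2,"y":0.35,"z":0.6,"wx":0,"wy":0,"wz":0,"gripper":1},{"x":-4.2,"y":0.35,"z":0.5,"wx":0,"wy":0,"wz":0,"gripper":1},{"x":-4.2,"y":0.35,"z":0.43,"wx":0,"wy":0,"wz":0,"gripper":1},{"x":-4.2,"y":0.35,"z":0.36,"wx":0,"wy":0,"wz":0,"gripper":1}]'

```text
time_s: 12.95
tool_pos: [0.5474, 0.0849, 0.0851]
eef_rot: [-180.0, 0.0, 174.9]
force: [-3.8, -0.8, 13.0]
width: 0.009
finger_force: 6.3
```

Emit:
servo_tool --targets '[{"x":0,"y":0,"z":-0.05,"wx":0,"wy":0,"wz":0,"gripper":1},{"x":0,"y":0,"z":-0.1,"wx":0,"wy":0,"wz":0,"gripper":1},{"x":0,"y":0,"z":-0.15,"wx":0,"wy":0,"wz":0,"gripper":1}]'

```text
time_s: 13.25
tool_pos: [0.5473, 0.0849, 0.0848]
eef_rot: [-180.0, 0.0, 174.9]
force: [-10.4, -1.4, 24.3]
width: 0.001
finger_force: 12.0
```

Emit:
servo_tool --targets '[{"x":0,"y":0,"z":-0.04,"wx":0,"wy":0,"wz":0,"gripper":1},{"x":0,"y":0,"z":-0.07,"wx":0,"wy":0,"wz":0,"gripper":1},{"x":0,"y":0,"z":-0.07,"wx":0,"wy":0,"wz":0,"gripper":1}]'

```text
time_s: 13.55
tool_pos: [0.5472, 0.0849, 0.0845]
eef_rot: [-180.0, 0.0, 174.9]
force: [-10.4, -1.1, 27.3]
width: 0.008
finger_force: 13.0
```

Emit:
servo_tool --targets '[{"x":0,"y":0,"z":0.4,"wx":0,"wy":0,"wz":0,"gripper":1},{"x":0,"y":0,"z":2,"wx":0,"wy":0,"wz":0,"gripper":1},{"x":0.3,"y":4,"z":2.5,"wx":0,"wy":0,"wz":0,"gripper":1},{"x":0.6,"y":8,"z":2.5,"wx":0,"wy":0,"wz":0,"gripper":1},{"x":0.8,"y":10.2,"z":2.5,"wx":0,"wy":0,"wz":0,"gripper":1},{"x":0.8,"y":10.2,"z":1,"wx":0,"wy":0,"wz":0,"gripper":1},{"x":0.8,"y":10.2,"z":-1.5,"wx":0,"wy":0,"wz":0,"gripper":1},{"x":0.8,"y":10.2,"z":-3.5,"wx":0,"wy":0,"wz":0,"gripper":1},{"x":0.8,"y":10.2,"z":-3.6,"wx":0,"wy":0,"wz":0,"gripper":1}]'

```text
time_s: 14.45
tool_pos: [0.5533, 0.1856, 0.0434]
eef_rot: [-179.9, -0.3, 174.9]
force: [-0.5, 0.0, -0.2]
width: 0.004
finger_force: 0.0
```

```bash
python3 - <<'E'
from h import *
c=snap('top','t4');o=get_obs();print(o['tool_pos'],o['eef_rot'],o['force'],o['width'])
a=c['pixels'][195:305,285:415,::-1]
s=snap('side','s4')['pixels'][180:300,250:410,::-1]
cv2.imwrite('pics/t4c.png',cv2.resize(np.hstack([a,s[:110]]),None,fx=2.7,fy=5,interpolation=cv2.INTER_CUBIC)) if 0 else cv2.imwrite('pics/s4c.png',cv2.resize(s,None,fx=5,fy=5,interpolation=cv2.INTER_CUBIC))
E
```

```text
[0.5541613  0.18595953 0.04488447] [-1.79935718e+02 -1.67630851e-01  1.74851377e+02] [0.00689649 0.43720719 0.62466233] 0.004905168641498787
```

View pics/s4c.png

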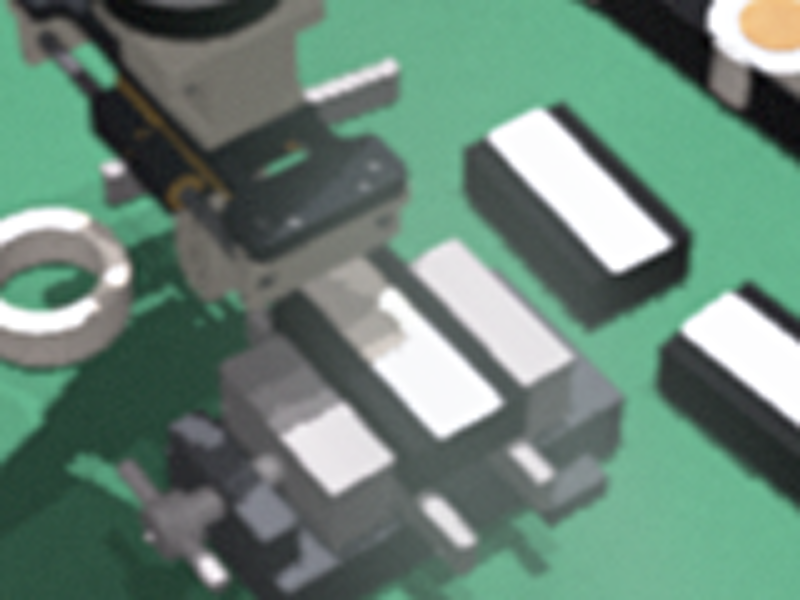

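The cartridge sits lower and looks level. The fingers stand outside the near parallel's left end, near crop (200,290). Next I'll approach that end along −y.

Emit:
servo_tool --targets '[{"x":-0.02,"y":-0.2,"z":0,"wx":0,"wy":0,"wz":0,"gripper":1},{"x":-0.04,"y":-0.4,"z":0,"wx":0,"wy":0,"wz":0,"gripper":1},{"x":-0.05,"y":-0.55,"z":0,"wx":0,"wy":0,"wz":0,"gripper":1},{"x":-0.06,"y":-0.7,"z":0,"wx":0,"wy":0,"wz":0,"gripper":1},{"x":-0.07,"y":-0.8,"z":0,"wx":0,"wy":0,"wz":0,"gripper":1}]'

```text
time_s: 15.05
tool_pos: [0.5545, 0.1788, 0.0467]
eef_rot: [180.0, 0.0, 174.9]
force: [0.6, -1.0, -0.0]
width: 0.006
finger_force: 0.0
```

Emit:
servo_tool --targets '[{"x":0,"y":-0.05,"z":0,"wx":0,"wy":0,"wz":0,"gripper":1},{"x":-0.01,"y":-0.1,"z":0,"wx":0,"wy":0,"wz":0,"gripper":1},{"x":-0.01,"y":-0.15,"z":0,"wx":0,"wy":0,"wz":0,"gripper":1}]'

```text
time_s: 15.35
tool_pos: [0.5543, 0.1774, 0.0464]
eef_rot: [-180.0, -0.0, 174.9]
force: [0.9, -0.7, -0.2]
width: 0.004
finger_force: 0.0
```

Emit:
servo_tool --targets '[{"x":0,"y":-0.05,"z":0,"wx":0,"wy":0,"wz":0,"gripper":1},{"x":-0.01,"y":-0.1,"z":0,"wx":0,"wy":0,"wz":0,"gripper":1}]'

```text
time_s: 15.55
tool_pos: [0.5542, 0.1764, 0.0464]
eef_rot: [-180.0, -0.0, 174.9]
force: [0.2, 0.2, 0.0]
width: 0.006
finger_force: 0.0
```

Emit:
servo_tool --targets '[{"x":0,"y":-0.04,"z":0,"wx":0,"wy":0,"wz":0,"gripper":1},{"x":-0.01,"y":-0.08,"z":0,"wx":0,"wy":0,"wz":0,"gripper":1}]'

```text
time_s: 15.75
tool_pos: [0.5541, 0.1757, 0.0464]
eef_rot: [-180.0, -0.0, 174.9]
force: [-0.5, 0.5, 0.1]
width: 0.005
finger_force: 0.0
```

Emit:
servo_tool --targets '[{"x":0,"y":-0.03,"z":0,"wx":0,"wy":0,"wz":0,"gripper":1},{"x":-0.01,"y":-0.06,"z":0,"wx":0,"wy":0,"wz":0,"gripper":1}]'

```text
time_s: 15.95
tool_pos: [0.554, 0.175, 0.0465]
eef_rot: [-180.0, 0.0, 174.9]
force: [-0.1, 0.3, 0.2]
width: 0.002
finger_force: 0.0
```

Emit:
servo_tool --targets '[{"x":0,"y":-0.03,"z":0,"wx":0,"wy":0,"wz":0,"gripper":1},{"x":-0.01,"y":-0.06,"z":0,"wx":0,"wy":0,"wz":0,"gripper":1}]'

```text
time_s: 16.15
tool_pos: [0.5539, 0.1744, 0.0464]
eef_rot: [180.0, 0.0, 174.9]
force: [-0.0, 0.4, 0.4]
width: 0.008
finger_force: 0.0
```

Emit:
servo_tool --targets '[{"x":0,"y":-0.03,"z":0,"wx":0,"wy":0,"wz":0,"gripper":1},{"x":-0.01,"y":-0.06,"z":0,"wx":0,"wy":0,"wz":0,"gripper":1}]'

```text
time_s: 16.35
tool_pos: [0.5538, 0.1738, 0.0464]
eef_rot: [-180.0, -0.0, 174.9]
force: [1.1, -0.2, 0.3]
width: 0.005
finger_force: 0.0
```

Emit:
servo_tool --targets '[{"x":0,"y":-0.02,"z":0,"wx":0,"wy":0,"wz":0,"gripper":1},{"x":0,"y":-0.04,"z":0,"wx":0,"wy":0,"wz":0,"gripper":1}]'

```text
time_s: 16.55
tool_pos: [0.5538, 0.1734, 0.0464]
eef_rot: [180.0, 0.0, 174.9]
force: [-0.2, -0.1, 0.0]
width: 0.006
finger_force: 0.0
```

Emit:
servo_tool --targets '[{"x":0,"y":-0.02,"z":0,"wx":0,"wy":0,"wz":0,"gripper":1},{"x":0,"y":-0.04,"z":0,"wx":0,"wy":0,"wz":0,"gripper":1}]'

```text
time_s: 16.75
tool_pos: [0.5538, 0.173, 0.0464]
eef_rot: [-180.0, 0.0, 174.9]
force: [-0.4, 0.0, -0.3]
width: 0.003
finger_force: 0.0
```

Emit:
servo_tool --targets '[{"x":0,"y":-0.03,"z":0,"wx":0,"wy":0,"wz":0,"gripper":1},{"x":0,"y":-0.06,"z":0,"wx":0,"wy":0,"wz":0,"gripper":1}]'

```text
time_s: 16.95
tool_pos: [0.5538, 0.1725, 0.0464]
eef_rot: [180.0, 0.0, 174.9]
force: [0.1, 1.1, 0.8]
width: 0.005
finger_force: 0.6
```

Emit:
servo_tool --targets '[{"x":0,"y":-0.03,"z":0,"wx":0,"wy":0,"wz":0,"gripper":1},{"x":-0.01,"y":-0.06,"z":0,"wx":0,"wy":0,"wz":0,"gripper":1}]'

```text
time_s: 17.15
tool_pos: [0.5538, 0.1721, 0.0465]
eef_rot: [180.0, 0.0, 174.9]
force: [0.2, 3.9, 0.6]
width: 0.007
finger_force: 1.6
```

Emit:
servo_tool --targets '[{"x":0,"y":-0.03,"z":0,"wx":0,"wy":0,"wz":0,"gripper":1},{"x":0,"y":-0.06,"z":0,"wx":0,"wy":0,"wz":0,"gripper":1}]'

```text
time_s: 17.35
tool_pos: [0.5539, 0.1717, 0.0466]
eef_rot: [180.0, 0.0, 174.9]
force: [0.6, 5.3, 0.8]
width: 0.007
finger_force: 2.1
```

Emit:
servo_tool --targets '[{"x":0,"y":-0.03,"z":0,"wx":0,"wy":0,"wz":0,"gripper":1},{"x":-0.01,"y":-0.06,"z":0,"wx":0,"wy":0,"wz":0,"gripper":1}]'

```text
time_s: 17.55
tool_pos: [0.5538, 0.1711, 0.0466]
eef_rot: [180.0, 0.0, 174.9]
force: [0.7, 5.2, 1.0]
width: 0.006
finger_force: 2.1
```

Emit:
servo_tool --targets '[{"x":0,"y":0.3,"z":0,"wx":0,"wy":0,"wz":0,"gripper":1},{"x":0.1,"y":1,"z":0,"wx":0,"wy":0,"wz":0,"gripper":1},{"x":0.15,"y":1.7,"z":0,"wx":0,"wy":0,"wz":0,"gripper":1},{"x":1.5,"y":1.7,"z":0,"wx":0,"wy":0,"wz":0,"gripper":1},{"x":3,"y":1.7,"z":0,"wx":0,"wy":0,"wz":0,"gripper":1},{"x":4.5,"y":1.7,"z":0,"wx":0,"wy":0,"wz":0,"gripper":1},{"x":4.6,"y":1.4,"z":0,"wx":0,"wy":0,"wz":0,"gripper":1},{"x":4.6,"y":1.1,"z":0,"wx":0,"wy":0,"wz":0,"gripper":1},{"x":4.58,"y":0.9,"z":0,"wx":0,"wy":0,"wz":0,"gripper":1},{"x":4.57,"y":0.8,"z":0,"wx":0,"wy":0,"wz":0,"gripper":1},{"x":4.56,"y":0.7,"z":0,"wx":0,"wy":0,"wz":0,"gripper":1}]'

```text
time_s: 18.65
tool_pos: [0.5988, 0.1776, 0.0465]
eef_rot: [-180.0, -0.0, 174.9]
force: [-0.1, 0.2, 0.3]
width: 0.005
finger_force: 0.0
```

Emit:
servo_tool --targets '[{"x":0,"y":-0.04,"z":0,"wx":0,"wy":0,"wz":0,"gripper":1},{"x":-0.01,"y":-0.08,"z":0,"wx":0,"wy":0,"wz":0,"gripper":1}]'

```text
time_s: 18.85
tool_pos: [0.599, 0.1768, 0.0465]
eef_rot: [180.0, 0.0, 174.9]
force: [-0.5, 0.6, -0.3]
width: 0.002
finger_force: 0.0
```

Emit:
servo_tool --targets '[{"x":0,"y":-0.03,"z":0,"wx":0,"wy":0,"wz":0,"gripper":1},{"x":-0.01,"y":-0.06,"z":0,"wx":0,"wy":0,"wz":0,"gripper":1}]'

```text
time_s: 19.05
tool_pos: [0.599, 0.1763, 0.0464]
eef_rot: [180.0, 0.0, 174.9]
force: [-0.4, 0.1, 0.4]
width: 0.003
finger_force: 0.2
```

Emit:
servo_tool --targets '[{"x":0,"y":-0.03,"z":0,"wx":0,"wy":0,"wz":0,"gripper":1},{"x":-0.01,"y":-0.06,"z":0,"wx":0,"wy":0,"wz":0,"gripper":1}]'

```text
time_s: 19.25
tool_pos: [0.599, 0.1759, 0.0465]
eef_rot: [180.0, 0.0, 174.9]
force: [1.0, 3.9, -0.3]
width: 0.004
finger_force: 1.0
```

Emit:
servo_tool --targets '[{"x":0,"y":-0.03,"z":0,"wx":0,"wy":0,"wz":0,"gripper":1},{"x":0,"y":-0.05,"z":0,"wx":0,"wy":0,"wz":0,"gripper":1},{"x":0,"y":-0.05,"z":0,"wx":0,"wy":0,"wz":0,"gripper":1}]'

```text
time_s: 19.55
tool_pos: [0.599, 0.1756, 0.0466]
eef_rot: [180.0, 0.0, 174.9]
force: [0.7, 6.3, 0.3]
width: 0.005
finger_force: 2.1
```

Both parallels stand more than 5 N. Backing off.

Emit:
servo_tool --targets '[{"x":0,"y":0.3,"z":0,"wx":0,"wy":0,"wz":0,"gripper":1},{"x":0.1,"y":1.2,"z":0,"wx":0,"wy":0,"wz":0,"gripper":1},{"x":0.1,"y":2,"z":1,"wx":0,"wy":0,"wz":0,"gripper":1},{"x":0.1,"y":2,"z":5,"wx":0,"wy":0,"wz":0,"gripper":1},{"x":0.1,"y":3,"z":9,"wx":0,"wy":0,"wz":0,"gripper":1},{"x":0.1,"y":6,"z":13,"wx":0,"wy":0,"wz":0,"gripper":1},{"x":0.1,"y":10,"z":13,"wx":0,"wy":0,"wz":0,"gripper":1},{"x":0.1,"y":12,"z":13,"wx":0,"wy":0,"wz":0,"gripper":1},{"x":0.1,"y":12,"z":13,"wx":0,"wy":0,"wz":0,"gripper":1}]'

```text
time_s: 20.45
tool_pos: [0.5991, 0.2975, 0.1761]
eef_rot: [-180.0, -0.0, 175.1]
force: [0.6, -0.7, 0.0]
width: 0.005
finger_force: 0.0
```

```bash
python3 - <<'E'
from h import *
c=snap('top','t5')
cv2.imwrite('pics/t5c.png',cv2.resize(c['pixels'][195:305,285:415,::-1],None,fx=5,fy=5,interpolation=cv2.INTER_CUBIC))
E
```

```text
(no output)
```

View pics/t5c.png

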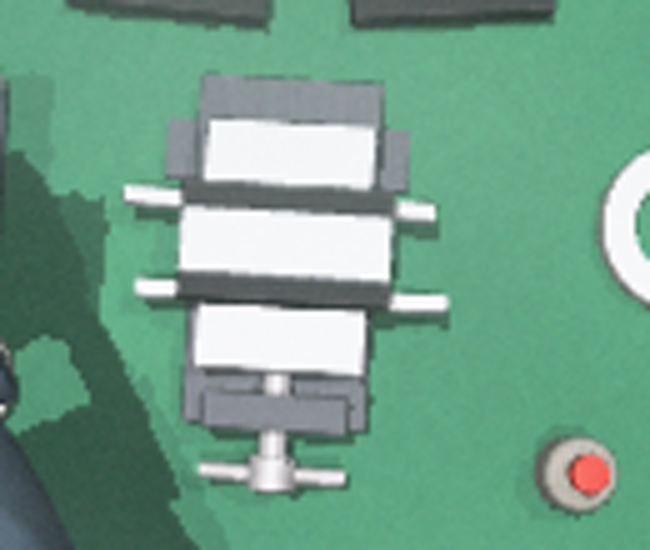

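The parallels lie where they were, with ends at crop (124,192) and (436,212) for the far bar and (135,287) and (448,303) for the near one. The other things are undisturbed, so I'm handing in.

```bash
python3 -c "
from cell import job_done; print(job_done())"
```

```text
the job is handed in; nothing more can be done
None
```

I pressed the cartridge down over both parallels with at most about 30 N, then tried the near and then the far one at 5–6 N. The near one gave about 1 mm and the far one held; nothing else in view had moved, and the job is handed in (no verdict was shown).

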